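# Release the half-coil from the air clamp and hold it level

## Task

The end of this copper half-coil has been taped. Turn the yellow valve lever a quarter turn clockwise to its stop, across the pipe, so that the air goes off and the clamp lets go; then draw the half-coil lengthwise up out of its sloping holder, turn it so that its straight leg is level, and hold it there still with every part of it more than 20 cm above the bench, for the winder to check. Finish while still holding it, with the valve left off and the other things on the bench left where they are.

Things in the scene. Friction and masses are not known exactly. Their poses are not given: they have to be found in the camera images.
- stand: Grey steel clamp stand fixed to the bench, x roughly away from the robot, y left, z up. Origin under its 12 mm base plate (x -95 to 65, y -105 to 165 mm). The holder is at y = -60. An air cylinder 44 mm square lies along y at x -38, height 97, y -26 to 28; brass pipe and ball valve carry on from it, a steel pipe bends down at y 145. Only the lever is higher than 135 mm.
- seat (a point): Foot of the holder, where the centre of the half-coil's lower end face is when seated; stand's axes. The holder is a throat 75 mm long climbing at 45 degrees towards the stand's +x: closed below, on its right (fixed jaw) and at its foot; a steel strap 7 mm proud of the half-coil covers its lowest 30 mm; on its left is the rubber-faced jaw of the air cylinder. The half-coil slides out up the slope only.
- valve_hinge (a point): Point on the vertical axis of the valve lever, at the height of the lever's grip (145 mm above the bench); fixed to the stand, at x = -38, y = +85 mm of its frame.
- lever_grip (a point): Point on the valve lever's yellow grip, 85 mm from the hinge axis. The grip is a bar 16 mm wide and 14 mm high (138 to 152 mm above the bench), from 35 to 107 mm from the axis. The point's y points outward along the lever, z up. Below it the pipe's top is 105 mm above the bench.
- valve (a joint): Lever angle, rad: 0 = along the pipe, pointing to the stand's +y (air on, half-coil clamped with some 35 N); 1.571 = stop, across the pipe, pointing to the stand's +x (air off, jaw drawn back 8 mm). Grows clockwise seen from above; starts at 0 to 0.2; stays where it is left; takes 4 to 6 N at the grip.
- bar_mid (a point): Centre of the half-coil's straight leg, a stack of copper strips 200 mm long (x), 12 mm wide (y), 18 mm high (z). x points from the lower end, in the holder, to the upper, amber-taped end; y is level. Seated, x climbs at 45 degrees towards the stand's +x and the lower 75 mm are in the throat. With the jaw back it has play: up to 8 mm to the left, 1 to 2 degrees in slope.
- bar_foot (a point): Centre of the lower end face of the half-coil, 100 mm from bar_mid; same axes.
- bar_tip (a point): Centre of the far face of the half-coil's cranked end; at x = 142, z = -24 mm from bar_mid; same axes.
- bar: The same half-coil, origin and axes as bar_mid. Beyond the taped end of the leg is a cranked end 48 mm long, bent 0.5 rad towards -z. About 0.45 kg, centre of mass 25 mm from the origin towards the taped end; bare copper to grip there, the tape begins at 69 mm.
- tape: Bystander: roll of amber tape lying flat, 80 mm across, 24 mm high, beyond the stand; origin under its centre.
- jar: Bystander: clear jar with a yellow cap, 60 mm across, 85 mm high, beyond the stand; origin under its centre.
- marker: Bystander: black and red marker pen lying to the right of the stand, 130 mm long (x), 15 mm thick; origin under its middle.
- pail: Bystander: white plastic pail, 140 mm across, 135 mm high, on the right; origin under its centre.
Mind the look-alikes: they are no part of the job. There is more than one size of the bar; the job needs the larger.

How it is judged:
On the way, in this order (a step that is already met when the one before it is completed fails the run):
1. the air is off: lever within 10 degrees of its stop, the half-coil still seated (value of joint valve above 1.4 rad and distance between bar_foot and seat below 0.02 m), for 0.2 s.
2. the half-coil is drawn clear of the stand, in the gripper (distance between bar_foot and seat above 0.08 m and contact force between bar and stand below 0.1 N and contact force between the fingers and bar above 1 N), for 0.1 s.
At the end, for the whole second after the job is handed in: The half-coil is gripped and still, its straight leg level within 8 degrees, both its ends' centres more than 205 mm above the bench, off the stand; the valve is within 10 degrees of its off stop; tape, jar, marker and pail are within 30 mm of where they were (angle between bar_mid's own x axis and vertical between 1.43 and 1.71 rad and height (world z) of each of bar_foot, bar_tip above 0.205 m and contact force between the fingers and bar above 1 N and contact force between bar and stand below 0.1 N and linear speed of bar below 0.03 m/s and angular speed of bar below 0.2 rad/s and value of joint valve above 1.4 rad and distance of each of tape, jar, marker, pail from where it was at the start of the episode below 0.03 m); the arm keeps its last pose, push and grip.
It fails at once if a bystander is pushed more than 30 mm or the jar or pail tipped over (distance of any of tape, jar, marker, pail from where it was at the start of the episode above 0.03 m or angle between any of jar, pail's own z axis and vertical above 0.5 rad).
It also fails if it takes over 54 s, if anything falls off the work surface, if the arm or the gripper's body presses on something with over 40 N, if the wrist force passes 120 N, or if a joint passes its speed limit or range.

## Robot

A 7-joint arm with a two-finger parallel gripper is mounted at the origin on the work surface. World frame = base frame: x ahead of the robot, y to its left, z up, the work surface at z = 0. Lengths are in m, angles in rad, forces in N, time in s.
With the tool pointing down it reaches from about 0.425 to 0.875 m from the base axis. Payload 8.4 kg.
Tool frame: the origin (TCP) lies on the centre line of the jaws, within the pads' length; the fingertips stand 14 mm ahead of it and the grasp point (between the pads) lies 5 mm behind it; z points along the fingers, x is the direction in which the jaws open and shut, and the axes are right-handed (so a half turn about z gives the same grasp; the last joint's range is limited). The gripper opens to 87 mm and grips with 3 to 60 N. Pads are 19 mm wide; open, the fingers measure 117 mm over their backs; the gripper's body (75 mm by 190 mm) begins 51 mm behind the grasp point.
Start: joints at [1.189, 0.333, 0.04, 1.465, -0.013, 1.343, -0.059], TCP at [0.181, -0.624, 0.237] pointing down, gripper open.
Joint ranges: [-2.58, 2.58], [-0.38, 2.09], [-1.3, 1.39], [0.25, 2.4], [-1.5, 4.64], [0.08, 2.09], [-2.65, 2.65]. Speed limits (rad/s): [2.22, 2.22, 2.79, 2.79, 3.14, 3.14, 3.14].

## Interface

Orientations are given as a unit quaternion [w, x, y, z].
In Python, from cell import manip, get_image, ticket gives the robot as it stands.
- The arm moves only by the tool send_rows, never from a script. Its argument "plan" is a list of rows, each an object with "linear": the shift along the tool's x, y, z as a fraction of full scale, a list of three; "turn": the turn, a rotation vector about the tool's x, y, z as a fraction of full scale, a list of three; "hand": the opening, from -1 (shut) to 1 (fully open). A call has 1 to 10 rows; each row shifts and turns the commanded pose from where the row before left it, along the tool's axes as they then stand; what a row does not reach is not made up. Full scale, the value 1, is 4 cm for a shift and 0.12 rad for a turn. A row lasts 1/10 s, in which the tool goes at most 50 mm and 8.59 degrees, less where a joint would pass 70% of its speed; a pose out of reach is approached as far as the arm can. A call with a number of a shift or a turn outside -1 to 1 is refused whole. A call with a gripper value outside its range is refused whole. The fingers move at their own pace and stop on an object; "squeeze" is the grip in N (left out, the last holds). Time passes only in rows, so rows that do not move let the fingers close. It gives the time, the measured TCP pose, the force and the opening at its end, in the units of the state.
- manip.get_state(): the state, without advancing time (a new reading comes with each control period).
- get_image(name): name is "side" or "top"; returns a dict with "img" (400x640x3 uint8, red, green, blue), "fx", "fy", "cx", "cy" (pixels), "position" and "attitude" of the camera in the world. Camera axes: x right, y up, looking along -z (the intrinsics and any distortion apply to the point x, -y, -z); pixel columns grow to the right and rows downward; lengths in m; the calibration is good to about 2 mm. A picture is of the moment at which its call begins. There is no depth.
- ticket.finish_job(): hands the job in, once; it reports no verdict.
The state is a dict: "time_s": time; "q": joint angles; "joint_velocities": joint speeds; "effort": joint torques, N m; "ee_pos": TCP position; "tool_rot": TCP orientation; "ft_force": force on the tool from outside, world axes, zero at the start; "ft_torque": the same for the moment, N m; "gripper_width": finger opening in m.
Only numpy, scipy, OpenCV 4.12 (cv2) and the standard library are available. Lean on these libraries where they do the work, as an engineer would, in place of code of your own. Each camera call takes 0.05 s, during which the arm holds its last target. There are 200 camera calls.

## Working session

There is one attempt and no reset: what is moved stays moved. The work goes in short steps, Python scripts to look and compute and a tool call to move; the robot and the scene stay as the last step left them, time stands still between calls to the robot, and variables do not carry over. Pictures are saved under pics/ and viewed, about 8 in all and at most 12, crops included, and the job is handed in when it is done.

Besides the shell and the picture viewer there is one more tool, called after "Call:" by a JSON object that holds its "api" and its "payload". send_rows: Moves the arm, as the interface text tells. Its arguments: {"type":"object","properties":{"plan":{"type":"array"},"squeeze":{"type":"number"}},"required":["plan"]}

```bash
mkdir -p pics; ls; cat > h.py <<'E'
import numpy as np,cv2
from cell import manip,get_image,ticket
from scipy.spatial.transform import Rotation as R
def rot(q): return R.from_quat([q[1],q[2],q[3],q[0]])
def snap(n,f):
    d=get_image(n); cv2.imwrite(f,cv2.cvtColor(d['img'],cv2.COLOR_RGB2BGR))
    return d
def cam(d):
    a=d['attitude']; M=rot(a).as_matrix() if np.size(a)==4 else np.array(a)
    return np.array(d['position']),M
def proj(d,P):
    p,M=cam(d); c=(np.atleast_2d(P)-p)@M
    return np.c_[d['cx']+d['fx']*c[:,0]/-c[:,2], d['cy']-d['fy']*c[:,1]/-c[:,2]]
def ray(d,u,v):
    p,M=cam(d); r=M@np.array([(u-d['cx'])/d['fx'],-(v-d['cy'])/d['fy'],-1]); return p,r
def atz(d,u,v,z):
    p,r=ray(d,u,v); return p+r*(z-p[2])/r[2]
E
python3 - <<'E'
from h import *
import pickle
D={}
for n in('top','side'):
    d=snap(n,f'pics/{n}0.png');D[n]=d
    print({k:d[k] for k in d if k!='img'})
pickle.dump(D,open('d0.pkl','wb'))
print(manip.get_state())
E
```

```text
pics
{'fx': 497.2782113276566, 'fy': 497.2782113276566, 'cx': 318.37305079347334, 'cy': 197.61255341086846, 'position': array([ 0.36719608, -0.14211299,  1.3123461 ]), 'attitude': array([-0.69901489, -0.06042958,  0.06038872,  0.70998567])}
{'fx': 444.87033865323764, 'fy': 444.87033865323764, 'cx': 323.7602483275861, 'cy': 205.654907490128, 'position': array([ 0.43919148, -0.98926143,  0.83457316]), 'attitude': array([ 0.90301335,  0.42679419, -0.0278799 , -0.04045144])}
{'time_s': 0.1, 'q': array([ 1.18881258,  0.33388195,  0.03986098,  1.46616495, -0.01338138,
        1.34330973, -0.05852015]), 'joint_velocities': array([-0.00054367,  0.00097913, -0.00012673, -0.00310365, -0.00087256,
        0.00208781,  0.000257  ]), 'effort': array([ 4.85788391e-03, -6.57802606e+01,  1.34055790e+00, -4.04711688e+01,
       -5.97452628e-02,  4.08440747e-02,  6.62824505e-05]), 'ee_pos': array([ 0.18123535, -0.62380506,  0.23572983]), 'tool_rot': array([-4.02359235e-04,  7.99690661e-01, -6.00411764e-01, -6.31985610e-04]), 'ft_force': array([0.21820705, 0.56639766, 0.45227602]), 'ft_torque': array([0.04144569, 0.00087473, 0.03040629]), 'gripper_width': 0.08673451803253776}
```

View pics/top0.png

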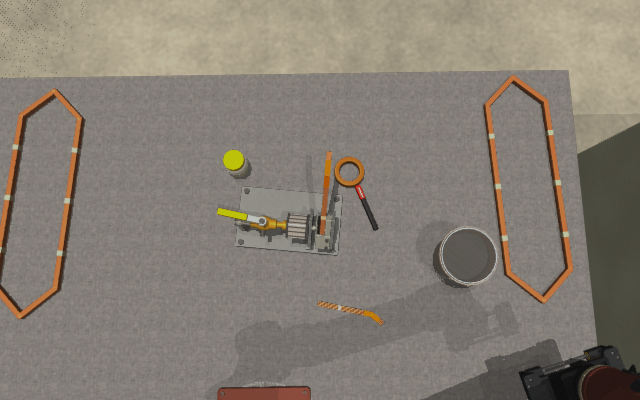

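View pics/side0.png

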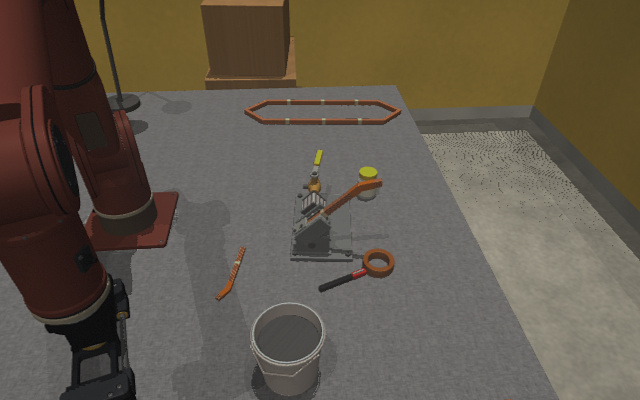

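The top picture shows the stand plate with corners at about (243,187), (342,193), (337,255) and (237,248). The lever grip ends near (218,211), the hinge is near (263,221) and the bar runs from (322,235) to (330,153). I'll take an enlarged crop to refine these.

```bash
python3 - <<'E'
from h import *
import pickle
from scipy.optimize import least_squares
D=pickle.load(open('d0.pkl','rb'));d=D['top'];s=D['side']
cor=np.array([[.065,.165,.012],[.065,-.105,.012],[-.095,-.105,.012],[-.095,.165,.012],[-.038,.085,.145]])
px=np.array([[243,187],[342,193],[337,255],[237,248],[264,221]])
def W(p,P): return R.from_euler('z',p[2]).apply(P)+[p[0],p[1],0]
f=lambda p:(proj(d,W(p,cor))-px).ravel()
r=least_squares(f,[.4,-.1,0]);print(r.x,r.fun.round(1))
p=r.x
c45=np.sqrt(.5)
a=np.array([c45,0,c45]);z=np.array([-c45,0,c45])
np.save('stand.npy',p)
for n,(u,v,h) in dict(jar=(234,159,.085),pail=(467,255,.135),tape=(350,171,.024),tip_lever=(218,211,.145)).items(): print(n,atz(d,u,v,h).round(3))
print('side hinge',proj(s,W(p,cor)).round(0))
im=cv2.imread('pics/top0.png');cv2.imwrite('pics/c0.png',np.hstack([cv2.resize(im[140:270,210:350],None,fx=4,fy=4,interpolation=2)]))
im=cv2.imread('pics/side0.png');cv2.imwrite('pics/c1.png',cv2.resize(im[140:270,270:400],None,fx=4,fy=4,interpolation=2))
a=cv2.imread('pics/c0.png');b=cv2.imread('pics/c1.png');cv2.imwrite('pics/c01.png',np.hstack([a[:,:],b])[:, :1080]) 
c=np.hstack([a,b]);c=cv2.resize(c,(800,int(c.shape[0]*800/c.shape[1])));cv2.imwrite('pics/c01.png',c);print(c.shape)
E
```

```text
[ 0.54471347 -0.09938961 -0.08502723] [-1.1  0.1  1.1  1.   2.3 -0.6 -1.  -0.9 -1.2  0.3]
jar [0.682 0.069 0.085]
pail [ 0.428 -0.491  0.135]
tape [ 0.66  -0.229  0.024]
tip_lever [0.54  0.095 0.145]
side hinge [[347. 194.]
 [352. 259.]
 [289. 258.]
 [294. 193.]
 [312. 173.]]
(385, 800, 3)
```

View pics/c01.png

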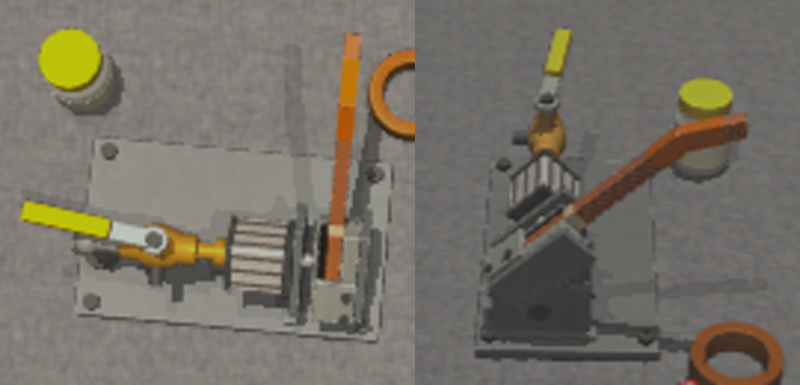

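The crop shows the plate corners, the hinge pin at crop (154,240), the bar tip at top-crop (353,35) and at side-crop (746,124), and the top-edge bend at side-crop (675,133). The lever is at a small angle. Next is a joint fit.

```bash
cat >> h.py <<'E'
def W(p,P): return R.from_euler('z',p[2]).apply(P)+[p[0],p[1],0]
c45=np.sqrt(.5); A=np.array([c45,0,c45]); Z=np.array([-c45,0,c45])
E
python3 - <<'E'
from h import *
import pickle
from scipy.optimize import least_squares
D=pickle.load(open('d0.pkl','rb'));d=D['top'];s=D['side']
k=2.963
T=lambda u,v:np.array([210+u/k,140+v/k]); S=lambda u,v:np.array([270+(u-415)/k,140+v/k])
cor=np.array([[.065,.165,.012],[.065,-.105,.012],[-.095,-.105,.012],[-.095,.165,.012],[-.038,.085,.147]])
tp=np.array([T(95,139),T(393,165),T(378,340),T(76,314),T(154,240)])
sc=np.array([S(660,352),S(475,350),S(546,100)])
def pts(p):
    foot=np.array([p[3],-.06,p[4]]);mid=foot+.1*A
    tip=mid+.142*A-.024*Z; bend=mid+.1*A+.009*Z
    tt=tip+.009*(Z*np.cos(.5)+A*np.sin(.5))
    return foot,mid,tip,bend,tt
def f(p):
    foot,mid,tip,bend,tt=pts(p)
    r=[proj(d,W(p,cor))-tp,proj(s,W(p,cor[[1,2,4]]))-sc,
       proj(d,W(p,tt))-T(353,35),proj(s,W(p,tip))-S(746,124),proj(s,W(p,bend))-S(676,131)]
    return np.vstack(r).ravel()
r=least_squares(f,[.54,-.1,-.085,-.05,.08],loss='soft_l1');p=r.x
print(p.round(4));print(f(p).reshape(-1,2).round(1).tolist())
np.save('stand.npy',p)
for n,q in zip(('foot','mid','tip'),pts(p)): print(n,W(p,q).round(3), 'st',q.round(3))
h=W(p,cor[4]);print('hinge',h)
e=atz(d,*T(23,211),.145);e2=atz(d,*T(108,228),.152);print('lever end',e,np.linalg.norm((e-h)[:2]),'ang', [p[2]+np.pi/2-np.arctan2((x-h)[1],(x-h)[0]) for x in (e,e2)])
E
```

```text
[ 0.5457 -0.0986 -0.0939 -0.0649  0.0668]
[[-0.2, -0.7], [0.3, -1.7], [1.1, -0.4], [-0.2, 0.2], [0.3, -0.5], [-0.7, -0.4], [-1.0, -0.2], [-1.4, -2.1], [0.1, -0.9], [-0.8, 0.3], [-0.0, -0.1]]
foot [ 0.475 -0.152  0.067] st [-0.065 -0.06   0.067]
mid [ 0.546 -0.159  0.138] st [ 0.006 -0.06   0.138]
tip [ 0.663 -0.17   0.221] st [ 0.123 -0.06   0.221]
hinge [ 0.5158242  -0.01039139  0.147     ]
lever end [0.53987869 0.09548125 0.145     ] 0.10857087773540842 ang [np.float64(0.12953207903931419), np.float64(0.12920599159964907)]
```

```bash
cat >> h.py <<'E'
import json
def down(az,tilt=0): # tool x horizontal at azimuth az, z down; tilt about tool x
    x=np.array([np.cos(az),np.sin(az),0]);z=np.array([0,0,-1.]);return R.from_matrix(np.c_[x,np.cross(z,x),z])*R.from_rotvec([tilt,0,0])
def plan(goal,Rg,hand,fr=.9,start=None):
    st=manip.get_state() if start is None else None
    p,r=(np.array(st['ee_pos']),rot(st['tool_rot'])) if st else start
    goal=np.array(goal);rv=(r.inv()*Rg).as_rotvec()
    n=int(np.ceil(max(np.linalg.norm(goal-p)/(.04*fr),np.linalg.norm(rv)/(.12*fr),1)))
    rows=[];p0,r0=p,r
    for i in range(1,n+1):
        pt=p0+(goal-p0)*i/n; rt=r0*R.from_rotvec(rv*i/n)
        l=np.round(r.inv().apply(pt-p)/.04,2)+0.;t=np.round((r.inv()*rt).as_rotvec()/.12,2)+0.
        rows.append(dict(linear=l.tolist(),turn=t.tolist(),hand=hand)); p=p+r.apply(l*.04);r=r*R.from_rotvec(t*.12)
    return rows,(p,r)
def show(rows): print(len(rows)); [print(json.dumps(rows[i:i+10])) for i in range(0,len(rows),10)]
E
python3 - <<'E'
from h import *
a,e=plan([.42,-.38,.29],down(-.3),-1)
b,e=plan([.485,.075,.25],down(1.347),-1,start=e)
show(a+b)
E
```

```text
26
[{"linear": [-0.42, -0.74, -0.14], "turn": [0.0, 0.0, -0.82], "hand": -1}, {"linear": [-0.34, -0.78, -0.13], "turn": [0.0, 0.0, -0.83], "hand": -1}, {"linear": [-0.27, -0.82, -0.14], "turn": [0.0, 0.0, -0.82], "hand": -1}, {"linear": [-0.18, -0.83, -0.13], "turn": [0.0, 0.0, -0.82], "hand": -1}, {"linear": [-0.1, -0.85, -0.14], "turn": [0.0, 0.01, -0.83], "hand": -1}, {"linear": [-0.02, -0.85, -0.13], "turn": [0.0, 0.0, -0.82], "hand": -1}, {"linear": [0.07, -0.85, -0.14], "turn": [0.0, 0.0, -0.82], "hand": -1}, {"linear": [0.15, -0.84, -0.13], "turn": [0.0, 0.0, -0.83], "hand": -1}, {"linear": [0.23, -0.82, -0.14], "turn": [0.0, 0.0, -0.82], "hand": -1}, {"linear": [0.32, -0.79, -0.13], "turn": [0.0, 0.0, -0.82], "hand": -1}]
[{"linear": [-0.11, -0.71, 0.06], "turn": [0.0, 0.0, -0.86], "hand": -1}, {"linear": [-0.04, -0.72, 0.07], "turn": [0.0, 0.0, -0.86], "hand": -1}, {"linear": [0.03, -0.71, 0.06], "turn": [0.0, 0.0, -0.85], "hand": -1}, {"linear": [0.11, -0.71, 0.06], "turn": [0.0, 0.0, -0.86], "hand": -1}, {"linear": [0.18, -0.7, 0.06], "turn": [0.0, 0.0, -0.86], "hand": -1}, {"linear": [0.25, -0.67, 0.07], "turn": [0.0, 0.0, -0.86], "hand": -1}, {"linear": [0.32, -0.65, 0.06], "turn": [0.0, 0.0, -0.86], "hand": -1}, {"linear": [0.38, -0.61, 0.06], "turn": [0.0, 0.0, -0.85], "hand": -1}, {"linear": [0.44, -0.56, 0.07], "turn": [0.0, 0.0, -0.86], "hand": -1}, {"linear": [0.5, -0.52, 0.06], "turn": [0.0, 0.0, -0.86], "hand": -1}]
[{"linear": [0.55, -0.46, 0.06], "turn": [0.0, 0.0, -0.86], "hand": -1}, {"linear": [0.6, -0.4, 0.06], "turn": [0.0, 0.0, -0.86], "hand": -1}, {"linear": [0.63, -0.34, 0.07], "turn": [0.0, 0.0, -0.85], "hand": -1}, {"linear": [0.66, -0.28, 0.06], "turn": [0.0, 0.0, -0.86], "hand": -1}, {"linear": [0.69, -0.2, 0.06], "turn": [0.0, 0.0, -0.86], "hand": -1}, {"linear": [0.71, -0.13, 0.06], "turn": [0.0, 0.0, -0.86], "hand": -1}]
```

Call:
{"api": "send_rows", "payload": {"plan": [{"linear":[-0.42,-0.74,-0.14],"turn":[0,0,-0.82],"hand":-1},{"linear":[-0.34,-0.78,-0.14],"turn":[0,0,-0.82],"hand":-1},{"linear":[-0.27,-0.82,-0.14],"turn":[0,0,-0.82],"hand":-1},{"linear":[-0.18,-0.83,-0.14],"turn":[0,0,-0.82],"hand":-1},{"linear":[-0.1,-0.85,-0.14],"turn":[0,0,-0.82],"hand":-1},{"linear":[-0.02,-0.85,-0.14],"turn":[0,0,-0.82],"hand":-1},{"linear":[0.07,-0.85,-0.14],"turn":[0,0,-0.82],"hand":-1},{"linear":[0.15,-0.84,-0.14],"turn":[0,0,-0.82],"hand":-1},{"linear":[0.23,-0.82,-0.14],"turn":[0,0,-0.82],"hand":-1},{"linear":[0.32,-0.79,-0.14],"turn":[0,0,-0.82],"hand":-1}], "squeeze": 15}}

```text
time_s: 1.1
ee_pos: [0.4212, -0.3796, 0.2925]
tool_rot: [-0.0, 0.989, -0.149, -0.0]
ft_force: [0.7, 0.3, -0.1]
gripper_width: 0.015
```

Call:
{"api": "send_rows", "payload": {"plan": [{"linear":[-0.11,-0.71,0.06],"turn":[0,0,-0.86],"hand":-1},{"linear":[-0.04,-0.72,0.06],"turn":[0,0,-0.86],"hand":-1},{"linear":[0.03,-0.71,0.06],"turn":[0,0,-0.86],"hand":-1},{"linear":[0.11,-0.71,0.06],"turn":[0,0,-0.86],"hand":-1},{"linear":[0.18,-0.7,0.06],"turn":[0,0,-0.86],"hand":-1},{"linear":[0.25,-0.67,0.06],"turn":[0,0,-0.86],"hand":-1},{"linear":[0.32,-0.65,0.06],"turn":[0,0,-0.86],"hand":-1},{"linear":[0.38,-0.61,0.06],"turn":[0,0,-0.86],"hand":-1},{"linear":[0.44,-0.56,0.06],"turn":[0,0,-0.86],"hand":-1},{"linear":[0.5,-0.52,0.06],"turn":[0,0,-0.86],"hand":-1}]}}

```text
time_s: 2.1
ee_pos: [0.4616, -0.0954, 0.2682]
tool_rot: [-0.0, 0.934, 0.358, -0.0]
ft_force: [0.3, 1.1, -1.1]
gripper_width: 0.0005
```

Call:
{"api": "send_rows", "payload": {"plan": [{"linear":[0.55,-0.46,0.06],"turn":[0,0,-0.86],"hand":-1},{"linear":[0.6,-0.4,0.06],"turn":[0,0,-0.86],"hand":-1},{"linear":[0.63,-0.34,0.06],"turn":[0,0,-0.86],"hand":-1},{"linear":[0.66,-0.28,0.06],"turn":[0,0,-0.86],"hand":-1},{"linear":[0.69,-0.2,0.06],"turn":[0,0,-0.86],"hand":-1},{"linear":[0.71,-0.13,0.06],"turn":[0,0,-0.86],"hand":-1},{"linear":[0,0,0],"turn":[0,0,0],"hand":-1}]}}

```text
time_s: 2.8
ee_pos: [0.4861, 0.0784, 0.2538]
tool_rot: [-0.001, 0.779, 0.627, 0.0]
ft_force: [-0.2, 0.5, 0.1]
gripper_width: 0.0004
```

```bash
python3 - <<'E'
from h import *
s=manip.get_state();print(s['time_s'],s['ee_pos'],s['q'].round(2),s['gripper_width'],rot(s['tool_rot']).as_matrix()[:,0].round(3),s['ft_force'])
a,e=plan([.490,.078,.144],down(1.347),-1)
show(a)
E
```

```text
2.8 [0.48609359 0.07835013 0.25384945] [ 0.47  0.05 -0.74  1.78  0.03  1.33  1.09] 0.0003629880203370118 [0.213 0.977 0.001] [-0.16141135  0.53076296  0.06381022]
4
[{"linear": [0.0, 0.02, 0.69], "turn": [0.0, 0.0, 0.02], "hand": -1}, {"linear": [0.0, 0.03, 0.68], "turn": [0.0, -0.01, 0.02], "hand": -1}, {"linear": [0.01, 0.02, 0.69], "turn": [-0.01, 0.0, 0.02], "hand": -1}, {"linear": [0.0, 0.03, 0.69], "turn": [0.0, 0.0, 0.01], "hand": -1}]
```

```bash
python3 - <<'E'
from h import *
p=np.load('stand.npy');h=W(p,[-.038,.085,.144])
def pose(th,off=-.0175,r=.08):
    Rg=down(p[2]+np.pi/2-th); return h+Rg.apply([r,off,0]),Rg
a,e=plan([.490,.078,.144],down(1.347),-1)
b,e=plan(*pose(.13,-.019),-1,start=e); 
out=a+b;show(out)
out=[]
for th in np.linspace(.13,1.56,17)[1:]:
    b,e=plan(*pose(th),-1,fr=1.2,start=e);out+=b
show(out); print(e[0])
E
```

```text
5
[{"linear": [0.0, 0.02, 0.69], "turn": [0.0, 0.0, 0.02], "hand": -1}, {"linear": [0.0, 0.03, 0.68], "turn": [0.0, -0.01, 0.02], "hand": -1}, {"linear": [0.01, 0.02, 0.69], "turn": [-0.01, 0.0, 0.02], "hand": -1}, {"linear": [0.0, 0.03, 0.69], "turn": [0.0, 0.0, 0.01], "hand": -1}, {"linear": [-0.01, 0.64, 0.0], "turn": [0.0, 0.0, 0.01], "hand": -1}]
16
[{"linear": [0.03, 0.22, 0.0], "turn": [0.0, 0.0, 0.74], "hand": -1}, {"linear": [0.03, 0.18, 0.0], "turn": [0.0, 0.0, 0.75], "hand": -1}, {"linear": [0.03, 0.18, 0.0], "turn": [0.0, 0.0, 0.74], "hand": -1}, {"linear": [0.03, 0.18, 0.0], "turn": [0.0, 0.0, 0.74], "hand": -1}, {"linear": [0.03, 0.18, 0.0], "turn": [0.0, 0.0, 0.75], "hand": -1}, {"linear": [0.04, 0.18, 0.0], "turn": [0.0, 0.0, 0.74], "hand": -1}, {"linear": [0.03, 0.18, 0.0], "turn": [0.0, 0.0, 0.75], "hand": -1}, {"linear": [0.03, 0.18, 0.0], "turn": [0.0, 0.0, 0.74], "hand": -1}, {"linear": [0.03, 0.18, 0.0], "turn": [0.0, 0.0, 0.75], "hand": -1}, {"linear": [0.03, 0.18, 0.0], "turn": [0.0, 0.0, 0.74], "hand": -1}]
[{"linear": [0.03, 0.18, 0.0], "turn": [0.0, 0.0, 0.75], "hand": -1}, {"linear": [0.03, 0.18, 0.0], "turn": [0.0, 0.0, 0.74], "hand": -1}, {"linear": [0.04, 0.18, 0.0], "turn": [0.0, 0.0, 0.75], "hand": -1}, {"linear": [0.03, 0.18, 0.0], "turn": [0.0, 0.0, 0.74], "hand": -1}, {"linear": [0.03, 0.18, 0.0], "turn": [0.0, 0.0, 0.75], "hand": -1}, {"linear": [0.03, 0.19, 0.0], "turn": [0.0, 0.0, 0.74], "hand": -1}]
[5.97022002e-01 2.25406347e-04 1.43879646e-01]
```

Call:
{"api": "send_rows", "payload": {"plan": [{"linear":[0,0.03,0.69],"turn":[0,0,0.02],"hand":-1},{"linear":[0,0.03,0.69],"turn":[0,0,0.02],"hand":-1},{"linear":[0,0.03,0.69],"turn":[0,0,0.02],"hand":-1},{"linear":[0,0.03,0.69],"turn":[0,0,0.02],"hand":-1},{"linear":[0,0.3,0],"turn":[0,0,0],"hand":-1},{"linear":[0,0.3,0],"turn":[0,0,0],"hand":-1},{"linear":[0.03,0.2,0],"turn":[0,0,0.75],"hand":-1},{"linear":[0.03,0.18,0],"turn":[0,0,0.75],"hand":-1}]}}

```text
time_s: 3.6
ee_pos: [0.5307, 0.0652, 0.1448]
tool_rot: [-0.0, 0.838, 0.545, -0.0]
ft_force: [-5.4, 0.1, -1.4]
gripper_width: 0.0003
```

Call:
{"api": "send_rows", "payload": {"plan": [{"linear":[0.03,0.18,0],"turn":[0,0,0.75],"hand":-1},{"linear":[0.03,0.18,0],"turn":[0,0,0.75],"hand":-1},{"linear":[0.03,0.18,0],"turn":[0,0,0.75],"hand":-1},{"linear":[0.03,0.18,0],"turn":[0,0,0.75],"hand":-1},{"linear":[0.03,0.18,0],"turn":[0,0,0.75],"hand":-1},{"linear":[0.03,0.18,0],"turn":[0,0,0.75],"hand":-1},{"linear":[0.03,0.18,0],"turn":[0,0,0.75],"hand":-1}]}}

```text
time_s: 4.3
ee_pos: [0.5734, 0.0412, 0.1447]
tool_rot: [-0.001, 0.966, 0.259, -0.001]
ft_force: [-8.0, 3.9, 0.9]
gripper_width: 0.0005
```

```bash
python3 - <<'E'
from h import *
p=np.load('stand.npy');h=W(p,[-.038,.085,.144])
s=manip.get_state();print(s['time_s'],s['ee_pos'],s['q'].round(2),s['ft_force'])
T=rot(s['tool_rot']);X=T.as_matrix()[:,0];print('rel hinge tool frame',T.inv().apply(s['ee_pos']-h),'lever',p[2]+np.pi/2-np.arctan2(X[1],X[0]))
def pose(th,off=-.0175,r=.08):
    Rg=down(p[2]+np.pi/2-th); return h+Rg.apply([r,off,0]),Rg
th0=p[2]+np.pi/2-np.arctan2(X[1],X[0]);e=None;out=[]
n=int(np.ceil((1.56-th0)/.09))
for th in np.linspace(th0,1.56,n+1)[1:]:
    b,e=plan(*pose(th),-1,fr=1.2,start=e);out+=b
show(out)
snap('top','pics/t1.png')
im=cv2.imread('pics/t1.png');cv2.imwrite('pics/t1c.png',cv2.resize(im[120:280,190:390],None,fx=3,fy=3))
E
```

```text
4.3 [0.57342113 0.04117005 0.14469696] [ 0.34  0.3  -0.57  1.74  0.18  1.15  0.24] [-8.03345382  3.87077484  0.87502315]
rel hinge tool frame [ 0.07566319 -0.01584079 -0.00079115] lever 0.9531102981882675
7
[{"linear": [0.14, 0.13, 0.02], "turn": [-0.02, 0.01, 0.72], "hand": -1}, {"linear": [0.03, 0.18, 0.0], "turn": [0.0, 0.0, 0.72], "hand": -1}, {"linear": [0.03, 0.17, 0.0], "turn": [0.0, 0.0, 0.73], "hand": -1}, {"linear": [0.03, 0.18, 0.0], "turn": [0.0, 0.0, 0.72], "hand": -1}, {"linear": [0.03, 0.17, 0.0], "turn": [0.01, 0.0, 0.72], "hand": -1}, {"linear": [0.03, 0.18, 0.0], "turn": [0.0, 0.0, 0.72], "hand": -1}, {"linear": [0.03, 0.17, 0.0], "turn": [0.0, 0.0, 0.73], "hand": -1}]
```

View pics/t1c.png

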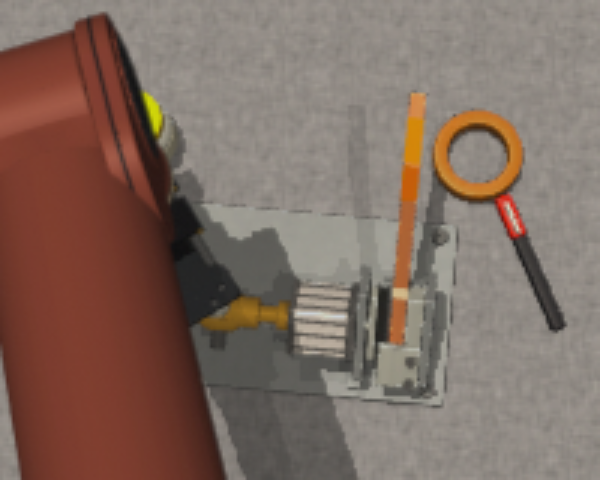

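The view shows the arm covering the valve. The bar is still seated and the bystanders haven't moved. The wrist force of about 9 N fits with pushing the lever, so I'll carry on.

Call:
{"api": "send_rows", "payload": {"plan": [{"linear":[0.08,0.15,0],"turn":[0,0,0.72],"hand":-1},{"linear":[0.03,0.18,0],"turn":[0,0,0.72],"hand":-1},{"linear":[0.03,0.18,0],"turn":[0,0,0.72],"hand":-1},{"linear":[0.03,0.18,0],"turn":[0,0,0.72],"hand":-1},{"linear":[0.03,0.18,0],"turn":[0,0,0.72],"hand":-1}]}}

```text
time_s: 4.85
ee_pos: [0.5931, 0.0127, 0.145]
tool_rot: [-0.001, 0.999, 0.046, -0.0]
ft_force: [-5.4, 6.2, -1.0]
gripper_width: 0.0004
```

Call:
{"api": "send_rows", "payload": {"plan": [{"linear":[0.03,0.18,0],"turn":[0,0,0.72],"hand":-1},{"linear":[0.03,0.17,0],"turn":[0,0,0.72],"hand":-1}]}}

```text
time_s: 5.05
ee_pos: [0.5963, 0.002, 0.1451]
tool_rot: [-0.003, 0.999, -0.039, -0.0]
ft_force: [-5.9, 26.1, -1.1]
gripper_width: 0.0004
```

```bash
cat > lev.py <<'E'
from h import *
p=np.load('stand.npy');h=W(p,[-.038,.085,.144])
s=manip.get_state();print(s['time_s'],s['ee_pos'],s['q'].round(2),s['ft_force'])
T=rot(s['tool_rot']);X=T.as_matrix()[:,0];print('rel hinge tool frame',T.inv().apply(s['ee_pos']-h),'lever',p[2]+np.pi/2-np.arctan2(X[1],X[0]))
v=R.from_euler('z',-p[2]).apply(s['ee_pos']-h);print('stand frame',v)
E
python3 lev.py
```

```text
5.05 [0.59631982 0.00202079 0.14511093] [ 0.3   0.33 -0.46  1.69  0.15  1.16 -0.27] [-5.91746419 26.14885518 -1.05669455]
rel hinge tool frame [ 0.07926831 -0.01871451 -0.00107016] lever 1.5556807292859296
stand frame [0.07897767 0.01990316 0.00111093]
```

The force jumped to 26 N, so the lever is at its stop. I'll back off, rise clear and look.

Call:
{"api": "send_rows", "payload": {"plan": [{"linear":[0,-0.5,0],"turn":[0,0,0],"hand":-1},{"linear":[0,-0.5,-0.2],"turn":[0,0,0],"hand":-1},{"linear":[0,0,-1],"turn":[0,0,0],"hand":-0.3},{"linear":[0,0,-1],"turn":[0,0,0],"hand":-0.3},{"linear":[0,0,-1],"turn":[0,0,0],"hand":-0.3},{"linear":[-0.6,-0.6,-0.4],"turn":[0,0,0],"hand":-0.3},{"linear":[-0.9,0,0],"turn":[0,0,0],"hand":-0.3},{"linear":[-0.9,0,0],"turn":[0,0,0],"hand":-0.3},{"linear":[-0.9,0,0],"turn":[0,0,0],"hand":-0.3}]}}

```text
time_s: 5.95
ee_pos: [0.4693, 0.0716, 0.29]
tool_rot: [-0.0, 0.999, -0.039, 0.001]
ft_force: [-0.4, -0.2, 1.5]
gripper_width: 0.0302
```

```bash
python3 lev.py; python3 - <<'E'
from h import *
import pickle
D={n:snap(n,f'pics/{n}2.png') for n in('top','side')};pickle.dump(D,open('d2.pkl','wb'))
a=cv2.imread('pics/top2.png')[140:270,210:350];b=cv2.imread('pics/side2.png')[140:270,270:400]
cv2.imwrite('pics/c2.png',cv2.resize(np.hstack([a,b]),None,fx=2.963,fy=2.963,interpolation=2))
E
```

```text
5.95 [0.46927139 0.07164927 0.2899817 ] [ 0.29 -0.03 -0.51  1.77 -0.01  1.4  -0.3 ] [-0.35917512 -0.17566434  1.53909111]
rel hinge tool frame [-0.05232652 -0.07829453 -0.14608351] lever 1.5543467822843324
stand frame [-0.05403828  0.07731557  0.1459817 ]
```

View pics/c2.png

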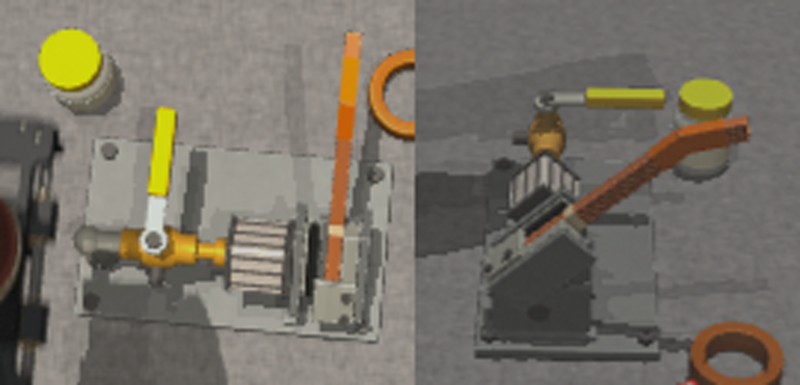

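The lever now points along stand +x at its stop, running from top-crop (154,240) to (165,110). The bar is still seated, with its tip at (353,35), and the jaw is back. Next comes the approach to the bar.

```bash
cat > gr.py <<'E'
from h import *
p=np.load('stand.npy')
Rt=lambda t:down(p[2]+np.pi/2,-t)
def G(s,off=0,y=-.058): # TCP pose with grasp point at s from mid along bar, off back along Z
    st=np.array([p[3],y,p[4]])+(.1+s)*A+(off-.005)*Z
    return W(p,st)
E
python3 - <<'E'
from gr import *
print(G(.03),G(.03,.1))
a,e=plan(G(.03,.1),Rt(np.pi/4),.15)
show(a)
E
```

```text
[ 0.57066311 -0.15918715  0.1552161 ] [ 0.50026379 -0.15255876  0.22592678]
16
[{"linear": [0.08, 0.35, 0.1], "turn": [-0.32, 0.32, -0.76], "hand": 0.15}, {"linear": [0.04, 0.34, 0.12], "turn": [-0.32, 0.31, -0.77], "hand": 0.15}, {"linear": [0.0, 0.35, 0.13], "turn": [-0.32, 0.32, -0.76], "hand": 0.15}, {"linear": [-0.03, 0.34, 0.14], "turn": [-0.32, 0.31, -0.76], "hand": 0.15}, {"linear": [-0.06, 0.32, 0.16], "turn": [-0.32, 0.32, -0.77], "hand": 0.15}, {"linear": [-0.11, 0.32, 0.16], "turn": [-0.32, 0.31, -0.76], "hand": 0.15}, {"linear": [-0.13, 0.29, 0.17], "turn": [-0.32, 0.32, -0.77], "hand": 0.15}, {"linear": [-0.18, 0.28, 0.18], "turn": [-0.32, 0.31, -0.76], "hand": 0.15}, {"linear": [-0.2, 0.25, 0.18], "turn": [-0.32, 0.32, -0.76], "hand": 0.15}, {"linear": [-0.23, 0.23, 0.18], "turn": [-0.32, 0.31, -0.77], "hand": 0.15}]
[{"linear": [-0.25, 0.19, 0.18], "turn": [-0.32, 0.32, -0.76], "hand": 0.15}, {"linear": [-0.28, 0.17, 0.18], "turn": [-0.32, 0.31, -0.76], "hand": 0.15}, {"linear": [-0.3, 0.13, 0.17], "turn": [-0.32, 0.32, -0.77], "hand": 0.15}, {"linear": [-0.32, 0.1, 0.16], "turn": [-0.32, 0.31, -0.76], "hand": 0.15}, {"linear": [-0.33, 0.06, 0.16], "turn": [-0.32, 0.32, -0.76], "hand": 0.15}, {"linear": [-0.34, 0.02, 0.14], "turn": [-0.32, 0.31, -0.77], "hand": 0.15}]
```

Call:
{"api": "send_rows", "payload": {"plan": [{"linear":[0.08,0.35,0.1],"turn":[-0.32,0.32,-0.76],"hand":0.15},{"linear":[0.04,0.34,0.12],"turn":[-0.32,0.32,-0.76],"hand":0.15},{"linear":[0,0.35,0.13],"turn":[-0.32,0.32,-0.76],"hand":0.15},{"linear":[-0.03,0.34,0.14],"turn":[-0.32,0.32,-0.76],"hand":0.15},{"linear":[-0.06,0.32,0.16],"turn":[-0.32,0.32,-0.76],"hand":0.15},{"linear":[-0.11,0.32,0.16],"turn":[-0.32,0.32,-0.76],"hand":0.15},{"linear":[-0.13,0.29,0.17],"turn":[-0.32,0.32,-0.76],"hand":0.15},{"linear":[-0.18,0.28,0.18],"turn":[-0.32,0.32,-0.76],"hand":0.15},{"linear":[-0.2,0.25,0.18],"turn":[-0.32,0.32,-0.76],"hand":0.15},{"linear":[-0.23,0.23,0.18],"turn":[-0.32,0.32,-0.76],"hand":0.15}]}}

```text
time_s: 7.05
ee_pos: [0.4909, -0.0697, 0.2496]
tool_rot: [0.192, 0.877, 0.403, 0.178]
ft_force: [0.1, -0.3, -0.9]
gripper_width: 0.0503
```

```bash
cat > pg.py <<'E'
import sys
from gr import *
s=manip.get_state();print(s['time_s'],s['ee_pos'].round(4),s['q'].round(2),s['ft_force'].round(1),s['gripper_width'])
g=G(.03,float(sys.argv[1]));Rg=Rt(np.radians(float(sys.argv[2])));T=rot(s['tool_rot'])
print('err tool mm',T.inv().apply(g-s['ee_pos'])*1e3,'rot',(T.inv()*Rg).as_rotvec().round(3))
a,e=plan(g,Rg,.15);show(a)
E
python3 pg.py .1 45
```

```text
7.05 [ 0.4909 -0.0697  0.2496] [ 0.26 -0.33 -0.31  2.19  0.18  0.79  0.7 ] [ 0.1 -0.3 -0.9] 0.05027075962030161
err tool mm [-62.14944678  44.51584808  40.84320846] rot [-0.225  0.224 -0.552]
6
[{"linear": [-0.26, 0.19, 0.17], "turn": [-0.31, 0.31, -0.77], "hand": 0.15}, {"linear": [-0.28, 0.15, 0.17], "turn": [-0.31, 0.31, -0.76], "hand": 0.15}, {"linear": [-0.3, 0.12, 0.16], "turn": [-0.32, 0.31, -0.77], "hand": 0.15}, {"linear": [-0.31, 0.09, 0.15], "turn": [-0.31, 0.31, -0.77], "hand": 0.15}, {"linear": [-0.33, 0.05, 0.14], "turn": [-0.31, 0.31, -0.76], "hand": 0.15}, {"linear": [-0.34, 0.02, 0.14], "turn": [-0.31, 0.31, -0.77], "hand": 0.15}]
```

```bash
python3 pg.py .07 35
```

```text
7.05 [ 0.4909 -0.0697  0.2496] [ 0.26 -0.33 -0.31  2.19  0.18  0.79  0.7 ] [ 0.1 -0.3 -0.9] 0.05027075962030161
err tool mm [-54.08758575  49.0251898   69.38567216] rot [-0.056  0.174 -0.568]
6
[{"linear": [-0.23, 0.2, 0.29], "turn": [-0.08, 0.24, -0.79], "hand": 0.15}, {"linear": [-0.25, 0.18, 0.28], "turn": [-0.07, 0.24, -0.79], "hand": 0.15}, {"linear": [-0.27, 0.16, 0.28], "turn": [-0.08, 0.25, -0.79], "hand": 0.15}, {"linear": [-0.3, 0.12, 0.27], "turn": [-0.08, 0.24, -0.79], "hand": 0.15}, {"linear": [-0.31, 0.09, 0.26], "turn": [-0.08, 0.24, -0.79], "hand": 0.15}, {"linear": [-0.33, 0.05, 0.26], "turn": [-0.07, 0.24, -0.79], "hand": 0.15}]
```

Call:
{"api": "send_rows", "payload": {"plan": [{"linear":[-0.23,0.2,0.29],"turn":[-0.08,0.24,-0.79],"hand":0.15},{"linear":[-0.25,0.18,0.28],"turn":[-0.08,0.24,-0.79],"hand":0.15},{"linear":[-0.27,0.16,0.28],"turn":[-0.08,0.24,-0.79],"hand":0.15},{"linear":[-0.3,0.12,0.27],"turn":[-0.08,0.24,-0.79],"hand":0.15},{"linear":[-0.31,0.09,0.26],"turn":[-0.08,0.24,-0.79],"hand":0.15},{"linear":[-0.33,0.05,0.26],"turn":[-0.08,0.24,-0.79],"hand":0.15},{"linear":[0,0,0],"turn":[0,0,0],"hand":0.15}]}}

```text
time_s: 7.75
ee_pos: [0.52, -0.1572, 0.2028]
tool_rot: [0.223, 0.706, 0.641, 0.201]
ft_force: [0.3, 0.4, -0.2]
gripper_width: 0.0503
```

```bash
python3 pg.py .0 35; python3 - <<'E'
from h import *
snap('top','pics/top3.png');snap('side','pics/side3.png')
a=cv2.imread('pics/top3.png')[140:270,210:350];b=cv2.imread('pics/side3.png')[120:250,270:400]
cv2.imwrite('pics/c3.png',cv2.resize(np.hstack([a,b]),None,fx=2.963,fy=2.963,interpolation=2))
E
```

```text
7.75 [ 0.52   -0.1572  0.2028] [ 0.03 -0.25  0.22  2.27 -0.07  0.51  1.78] [ 0.3  0.4 -0.2] 0.050347373290375974
err tool mm [ 3.01403774 14.29567706 67.94314009] rot [-0.002  0.004 -0.002]
2
[{"linear": [0.04, 0.18, 0.85], "turn": [-0.01, 0.02, -0.01], "hand": 0.15}, {"linear": [0.03, 0.18, 0.85], "turn": [-0.01, 0.01, 0.0], "hand": 0.15}]
```

View pics/c3.png

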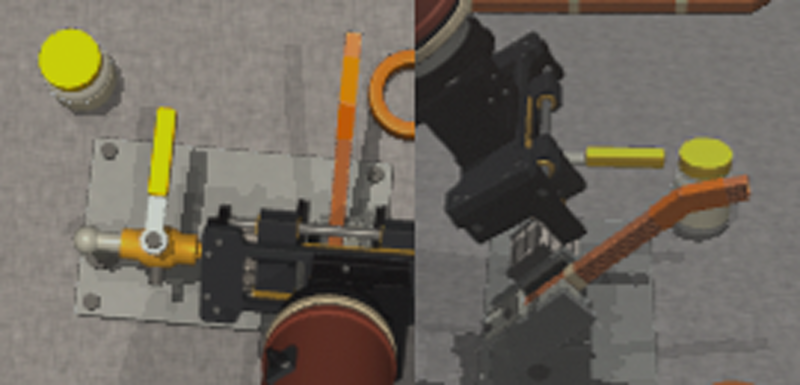

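The gripper straddles the bar line: the body spans top-crop columns 205 to about 474, centred on the bar at about 340. The lever is still off. Now I'll advance and close.

Call:
{"api": "send_rows", "payload": {"plan": [{"linear":[0.03,0.12,0.57],"turn":[0,0,0],"hand":0.15},{"linear":[0.02,0.12,0.57],"turn":[0,0,0],"hand":0.15},{"linear":[0.02,0.12,0.57],"turn":[0,0,0],"hand":0.15},{"linear":[0,0,0],"turn":[0,0,0],"hand":0.15}]}}

```text
time_s: 8.25
ee_pos: [0.5714, -0.1547, 0.153]
tool_rot: [0.221, 0.707, 0.641, 0.201]
ft_force: [1.0, 1.3, -0.0]
gripper_width: 0.0502
```

Call:
{"api": "send_rows", "payload": {"plan": [{"linear":[0,0,0],"turn":[0,0,0],"hand":-1},{"linear":[0,0,0],"turn":[0,0,0],"hand":-1},{"linear":[0,0,0],"turn":[0,0,0],"hand":-1},{"linear":[0,0,0],"turn":[0,0,0],"hand":-1},{"linear":[0,0,0],"turn":[0,0,0],"hand":-1}], "squeeze": 35}}

```text
time_s: 8.75
ee_pos: [0.57, -0.1561, 0.1545]
tool_rot: [0.222, 0.707, 0.641, 0.201]
ft_force: [-0.2, -1.1, -0.3]
gripper_width: 0.0179
```

```bash
python3 pg.py .0 35
```

```text
8.75 [ 0.57   -0.1561  0.1545] [-0.03 -0.07  0.26  2.24 -0.17  0.37  1.86] [-0.2 -1.1 -0.3] 0.017948118543560626
err tool mm [-3.05751368  1.15305461 -0.04053138] rot [-0.002  0.002 -0.004]
1
[{"linear": [-0.08, 0.03, 0.0], "turn": [-0.02, 0.02, -0.03], "hand": 0.15}]
```

The fingers are still closing, at about 7 cm/s. I'll give them more time.

Call:
{"api": "send_rows", "payload": {"plan": [{"linear":[-0.03,0,0],"turn":[0,0,0],"hand":-1},{"linear":[0,0,0],"turn":[0,0,0],"hand":-1},{"linear":[0,0,0],"turn":[0,0,0],"hand":-1},{"linear":[0,0,0],"turn":[0,0,0],"hand":-1}]}}

```text
time_s: 9.15
ee_pos: [0.5701, -0.1573, 0.1544]
tool_rot: [0.222, 0.707, 0.641, 0.201]
ft_force: [-4.5, -1.4, 6.2]
gripper_width: 0.0118
```

```bash
python3 pg.py .0 35; python3 - <<'E'
from gr import *
b=G(.03)  # withdrawal dir world
s=manip.get_state();T=rot(s['tool_rot'])
d=R.from_euler('z',p[2]).apply(A);print('A in tool',T.inv().apply(d).round(3), 'Ystand in tool',T.inv().apply(R.from_euler('z',p[2]).apply([0,1,0])).round(3))
E
```

```text
9.15 [ 0.5701 -0.1573  0.1544] [-0.03 -0.07  0.26  2.24 -0.18  0.37  1.86] [-4.5 -1.4  6.2] 0.011766878394326538
err tool mm [-1.7873594   1.04697755 -0.28062759] rot [-0.002  0.002 -0.003]
1
[{"linear": [-0.04, 0.03, -0.01], "turn": [-0.02, 0.02, -0.03], "hand": 0.15}]
A in tool [ 0.003  0.984 -0.176] Ystand in tool [ 1.    -0.003 -0.002]
```

Gripped at 11.8 mm. Now I'll draw along the slope, gently at first.

Call:
{"api": "send_rows", "payload": {"plan": [{"linear":[0,0.2,-0.04],"turn":[0,0,0],"hand":-1},{"linear":[0,0.2,-0.04],"turn":[0,0,0],"hand":-1},{"linear":[0,0.2,-0.03],"turn":[0,0,0],"hand":-1}]}}

```text
time_s: 9.45
ee_pos: [0.5813, -0.1578, 0.1646]
tool_rot: [0.216, 0.709, 0.642, 0.197]
ft_force: [-11.9, 0.5, -10.2]
gripper_width: 0.012
```

Call:
{"api": "send_rows", "payload": {"plan": [{"linear":[0,0.3,-0.05],"turn":[0,0,0],"hand":-1},{"linear":[0,0.3,-0.06],"turn":[0,0,0],"hand":-1},{"linear":[0,0.3,-0.05],"turn":[0,0,0],"hand":-1},{"linear":[0,0.3,-0.05],"turn":[0,0,0],"hand":-1}]}}

```text
time_s: 9.85
ee_pos: [0.6223, -0.1621, 0.2063]
tool_rot: [0.222, 0.707, 0.641, 0.201]
ft_force: [-0.1, 0.4, -4.7]
gripper_width: 0.0116
```

```bash
python3 pg.py .0 35|head -2
```

```text
9.85 [ 0.6223 -0.1621  0.2063] [-0.03 -0.02  0.26  2.08 -0.15  0.49  1.81] [-0.1  0.4 -4.7] 0.011640568999477708
err tool mm [ -2.11596255 -71.63395029  12.40241715] rot [-0.003  0.002 -0.003]
```

It has moved 72 mm and the force is about the bar's weight, so it is sliding freely. I'll keep drawing until clear.

Call:
{"api": "send_rows", "payload": {"plan": [{"linear":[0,0.4,-0.07],"turn":[0,0,0],"hand":-1},{"linear":[0,0.4,-0.07],"turn":[0,0,0],"hand":-1},{"linear":[0,0.4,-0.07],"turn":[0,0,0],"hand":-1},{"linear":[0,0.4,-0.07],"turn":[0,0,0],"hand":-1},{"linear":[0,0.2,-0.04],"turn":[0,0,0],"hand":-1},{"linear":[0,0,0],"turn":[0,0,0],"hand":-1}]}}

```text
time_s: 10.45
ee_pos: [0.6742, -0.1672, 0.2583]
tool_rot: [0.222, 0.707, 0.641, 0.201]
ft_force: [-0.3, -0.1, -4.6]
gripper_width: 0.0115
```

```bash
python3 - <<'E'
from gr import *
s=manip.get_state();print(s['time_s'],s['ee_pos'],s['ft_force'].round(1),s['q'].round(2),s['gripper_width'])
a,e=plan(np.array(s['ee_pos'])+[-.06,0,.06],Rt(np.radians(-10)),-1,fr=.6);show(a)
snap('top','pics/top4.png');snap('side','pics/side4.png')
a=cv2.imread('pics/top4.png')[100:270,180:380];b=cv2.imread('pics/side4.png')[80:250,250:450]
cv2.imwrite('pics/c4.png',cv2.resize(np.hstack([a,b]),None,fx=2,fy=2,interpolation=2))
E
```

```text
10.45 [ 0.67415095 -0.16721442  0.25833786] [-0.3 -0.1 -4.6] [-0.04  0.04  0.26  1.91 -0.14  0.6   1.78] 0.011471225281245381
11
[{"linear": [-0.01, -0.03, -0.19], "turn": [0.59, 0.0, 0.0], "hand": -1}, {"linear": [-0.02, -0.05, -0.19], "turn": [0.6, 0.0, -0.01], "hand": -1}, {"linear": [-0.01, -0.06, -0.18], "turn": [0.59, 0.0, 0.0], "hand": -1}, {"linear": [-0.01, -0.07, -0.18], "turn": [0.6, 0.0, 0.0], "hand": -1}, {"linear": [-0.02, -0.09, -0.17], "turn": [0.59, 0.0, 0.0], "hand": -1}, {"linear": [-0.01, -0.09, -0.17], "turn": [0.59, 0.0, -0.01], "hand": -1}, {"linear": [-0.01, -0.11, -0.15], "turn": [0.6, 0.01, 0.0], "hand": -1}, {"linear": [-0.02, -0.12, -0.15], "turn": [0.59, 0.0, 0.0], "hand": -1}, {"linear": [-0.01, -0.13, -0.15], "turn": [0.6, 0.0, -0.01], "hand": -1}, {"linear": [-0.01, -0.14, -0.13], "turn": [0.59, 0.0, 0.0], "hand": -1}]
[{"linear": [-0.01, -0.15, -0.12], "turn": [0.59, 0.0, 0.0], "hand": -1}]
```

View pics/c4.png

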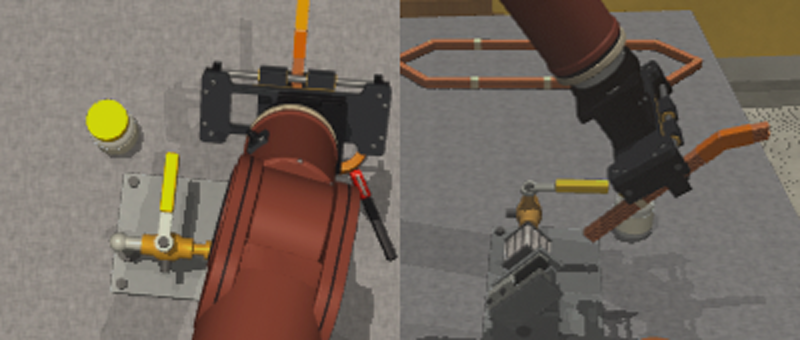

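The bar is clear of the throat: its foot is at side-crop (588,232), above the stand, and it is still held with the lever off. Now I'll level it while rising.

Call:
{"api": "send_rows", "payload": {"plan": [{"linear":[-0.01,-0.03,-0.19],"turn":[0.6,0,0],"hand":-1},{"linear":[-0.01,-0.05,-0.19],"turn":[0.6,0,0],"hand":-1},{"linear":[-0.01,-0.06,-0.18],"turn":[0.6,0,0],"hand":-1},{"linear":[-0.01,-0.07,-0.18],"turn":[0.6,0,0],"hand":-1},{"linear":[-0.01,-0.09,-0.17],"turn":[0.6,0,0],"hand":-1},{"linear":[-0.01,-0.09,-0.17],"turn":[0.6,0,0],"hand":-1},{"linear":[-0.01,-0.11,-0.16],"turn":[0.6,0,0],"hand":-1},{"linear":[-0.01,-0.12,-0.15],"turn":[0.6,0,0],"hand":-1},{"linear":[-0.01,-0.13,-0.15],"turn":[0.6,0,0],"hand":-1},{"linear":[-0.01,-0.14,-0.13],"turn":[0.6,0,0],"hand":-1}]}}

```text
time_s: 11.55
ee_pos: [0.6186, -0.166, 0.3124]
tool_rot: [-0.043, 0.74, 0.671, -0.038]
ft_force: [-0.2, -0.7, -4.3]
gripper_width: 0.0121
```

Call:
{"api": "send_rows", "payload": {"plan": [{"linear":[-0.01,-0.15,-0.12],"turn":[0.5,0,0],"hand":-1},{"linear":[0,0,0],"turn":[0,0,0],"hand":-1},{"linear":[0,0,0],"turn":[0,0,0],"hand":-1},{"linear":[0,0,0],"turn":[0,0,0],"hand":-1}]}}

```text
time_s: 11.95
ee_pos: [0.6134, -0.1659, 0.3177]
tool_rot: [-0.063, 0.738, 0.669, -0.057]
ft_force: [-0.2, -0.1, -4.2]
gripper_width: 0.0119
```

```bash
python3 - <<'E'
from gr import *
import pickle
s=manip.get_state();print(s['time_s'],s['ee_pos'],s['ft_force'].round(1),s['ft_torque'].round(2),s['q'].round(2),s['gripper_width'])
print('tilt',np.degrees(rot(s['tool_rot']).as_matrix()[2,1:]))
D={n:snap(n,f'pics/{n}5.png') for n in('top','side')};pickle.dump(D,open('d5.pkl','wb'))
# predicted foot/tip if bar level and not slipped
a=R.from_euler('z',p[2]).apply([1,0,0]);T=rot(s['tool_rot'])
g=s['ee_pos']-.005*T.as_matrix()[:,2];m=g-.03*a
q=[m-.1*a,m+.1*a,m+.142*a-[0,0,.024]]
for n in D: print(n,proj(D[n],q).round(0).tolist())
b=cv2.imread('pics/side5.png')[60:260,250:500]
cv2.imwrite('pics/c5.png',cv2.resize(b,None,fx=3,fy=3,interpolation=2))
E
```

```text
11.95 [ 0.61335035 -0.1659479   0.31772827] [-0.2 -0.1 -4.2] [-0.04 -0.45 -0.02] [-0.02  0.41  0.3   1.22 -0.09  1.69  1.74] 0.011946781468876668
tilt [ -9.72730355 -56.46402138]
top [[324.0, 224.0], [331.0, 128.0], [333.0, 113.0]]
side [[304.0, 144.0], [395.0, 145.0], [413.0, 154.0]]
```

View pics/c5.png

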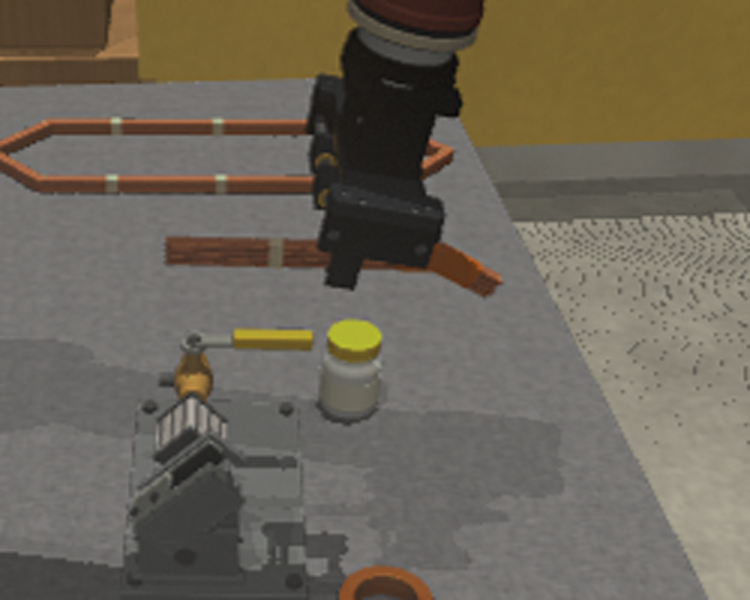

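The bar is level. Its foot is at (305,143) against a predicted (304,144), and its tip at (413,155) against (413,154), so the heights are about 0.31 and 0.29 m. The lever is off and the jar and tape haven't moved. Before handing in I'll check that the bar is still and the other bystanders are in place.

```bash
python3 - <<'E'
from h import *
import pickle
a=pickle.load(open('d0.pkl','rb'))['side']['img'];b=get_image('side')['img']
for n,(x0,y0,x1,y1) in dict(jar=(358,165,380,175),pail=(250,300,330,395),tape=(360,247,398,278),marker=(318,265,366,292)).items():
    print(n,np.abs(a[y0:y1,x0:x1].astype(int)-b[y0:y1,x0:x1]).mean().round(1), [ (lambda m:(m.mean(1).round(1) if m.size else None))(np.array(np.nonzero(cv2.inRange(cv2.cvtColor(i,cv2.COLOR_RGB2HSV)[y0:y1,x0:x1],(0,140,60),(35,255,255))))) for i in(a,b)])
s=manip.get_state();print(s['time_s'],np.abs(s['joint_velocities']).max(),s['gripper_width'])
ticket.finish_job()
E
```

```text
jar 8.4 [array([5.8, 9.7]), array([5.8, 9.7])]
pail 7.5 [None, None]
tape 9.2 [array([14.2, 16.6]), array([14.4, 16.5])]
marker 24.6 [array([ 8.6, 40.8]), array([ 8.7, 40.8])]
12.1 0.005615271738497802 0.01178202657692561
the job is handed in; nothing more can be done
```

I finished the job and handed it in at 12.1 s on the robot's clock; it gave no verdict.

- **Valve:** I pushed the lever clockwise with closed fingers until the force jumped to 26 N at its stop. Later pictures show it across the pipe, still off.
- **Half-coil:** I gripped it about 30 mm from its middle, on bare copper, with a 35 N squeeze and an opening of about 12 mm. I then drew it about 145 mm up the slope and levelled it.
- **Final hold:** The side picture put both ends within about 1.5 pixels of where a level, unslipped half-coil should be. That puts the foot about 0.31 m and the tip about 0.29 m above the bench. The arm was nearly still, with joint speeds under 0.006 rad/s.
- **Other things on the bench:** The jar cap, tape and red part of the marker stayed within 0.2 pixel of their starting positions. I did not get a numeric position for the pail because the colour check found nothing to match on it. The arm passed well above it.
- **Disagreement:** The raw picture differences over the bystanders were not zero (7 to 25 grey levels, highest on the marker). I put this down to changed shadows, since the positions agreed.

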